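Lock the tube rotator's wheel for loading

ROBOT

A 6-joint arm with a two-finger parallel gripper is mounted at the origin on the work surface; the furniture and walls round the work are solid. World frame = base frame: x ahead of the robot, y to its left, z up, the work surface at z = 0. Lengths are in mm, angles in rad, forces in N, time in s.
With the tool pointing down it reaches from about 275 to 1000 mm from the base axis. Payload 8.4 kg.
Tool frame: the origin (TCP) lies at the centre of the arm's flange, where the gripper is bolted on; the fingertips stand r.tip_extent ahead of it and the grasp point (between the pads) lies 155 mm ahead of it (r.tip_extent is the distance from the TCP to the fingertips, in mm); z points along the fingers, y is the direction in which the jaws open and shut (so a half turn about z gives the same grasp; the last joint's range is limited). The gripper opens to 85 mm and grips with 20 to 120 N. Pads are 22 mm wide; open, the fingers measure 114 mm over their backs; the gripper's body (76 mm by 85 mm) begins 54 mm behind the grasp point. The pads swing forward as they close: fully open they stand 13 mm farther back than shut.
Start: joints at [-1.142, 0.353, 1.633, -0, 1.155, -0.002], TCP at [260.998, -567.899, 404.681] pointing down, gripper open.
Joint ranges: [-2.63, 2.63], [-0.92, 2.1], [0.06, 2.66], [-1.3, 4.44], [0, 2.69], [-3.02, 3.02]. Speed limits (rad/s): [2.22, 2.22, 2.79, 3.14, 3.14, 3.14].

INTERFACE

Orientations are given as [roll, pitch, yaw] about the fixed x, y, z axes, in that order (R = Rz(yaw) Ry(pitch) Rx(roll)).
In Python, from rig import sense, grab_frame, job, r gives the robot as it stands. The module is installed in compiled form; this text tells all that it offers.
- The arm moves only by the shell command python3 -m creep 'ROWS' [FORCE]. ROWS is JSON, a list of rows, each a list of 7 numbers: the turn, a rotation vector about the tool's x, y, z in rad, then the shift along the tool's x, y, z in mm, then the closure, from 0 (fully open) to 1 (shut). In form: [[wx, wy, wz, dx, dy, dz, fingers], ...]. A call has 1 to 10 rows; each row shifts and turns the pose as measured when the row begins, along the tool's axes as they then stand; what a row does not reach is not made up. A row lasts 1/12 s, in which the tool goes at most 41.7 mm and 7.16 degrees, less where a joint would pass 70% of its speed; a pose out of reach is approached as far as the arm can. A call with a gripper value outside its range is refused whole. The fingers move at their own pace and stop on an object; FORCE is the grip in N (left out, the last holds). Time passes only in rows, so rows that do not move let the fingers close. It gives the time, the measured TCP pose, the force and the opening at its end, in the units of the state.
- sense(): the state, without advancing time (a new reading comes with each control period).
- grab_frame(name): name is "scene" or "top"; returns a dict with "color" (420x560x3 uint8, red, green, blue), "mtx" (3x3 intrinsics, pixels), "T" (4x4, takes a point from camera to world coordinates). Camera axes: x right, y down, z forward; pixel columns grow to the right and rows downward; lengths in mm; the calibration is good to about 2 mm. A picture is of the moment at which its call begins. There is no depth.
- job.sign_off(): hands the job in, once; it reports no verdict.
The state is a dict: "clock": time; "qpos": joint angles; "qvel": joint speeds; "joint_efforts": joint torques, N m; "eef_pos": TCP position; "tcp_rot": TCP orientation; "contact_force": force on the tool from outside, world axes, zero at the start; "wrist_torque": the same for the moment, N m; "opening": opening from 0.0 (shut) to 1.0 (fully open).
Only numpy, scipy, OpenCV 4.12 (cv2) and the standard library are available. Lean on these libraries where they do the work, as an engineer would, in place of code of your own. Each camera call takes 0.05 s, during which the arm holds its last target.

TASK

The tube rotator is about to be loaded with samples, so its wheel has to be locked. Turn the wheel, pushing its holder rods round with a fingertip, until the slot in its rim is at the bottom, in line with the lock bar, and then push the bar through the slot until it is fully home. Nothing is to be picked up: do not lift the bar or pull it out of its guide, and leave the things standing around where they are.

Things in the scene. Friction and masses are not known exactly. Their poses are not given: they have to be found in the camera images.
- rotator: Fixed tube rotator: upright wheel in front of a grey motor housing, lock bar guide in front of the wheel. Origin: on the worktop, straight below the wheel's middle. +x: level, the way the bar is pushed home (through the wheel, towards the housing); +y: level, left when looking along +x; z up. Housing: x = 0.026 to 0.107, 110 mm wide, 128 mm high. Base plate 12 mm thick, front end x = -0.154.
- wheel: Upright white disc, 144 mm across, 6 mm thick, on a level axle along the rotator's x, 92 mm above the worktop. Turns without end either way; drags lightly (0.06 N m, about 1.5 N at a rod) and stays where left. Origin: middle of the disc. Its x lies along the axle like the rotator's, its z points to the slot. Hub cap 28 mm across, 13 mm high. Three 16 mm round holes inside the disc have no function.
- rod_1 (a point): Axis of a holder rod, 39 mm in front of the disc's middle plane. Four grey rods stand level out of the wheel's front face, 52 mm long, 12 mm thick (mid ring 17 mm, black end button 16 mm), free-standing, 44 mm from the axle and turning with the wheel; this one is 45 degrees from the slot, towards the wheel's +y.
- rod_2 (a point): The same for the rod 135 degrees from the slot, towards the wheel's +y. With the slot at the bottom the rods stand 31 mm to either side of the axle and 31 mm above and below it. A rod pushed sideways turns the wheel best from about 30 degrees before the top onwards; lower on the near side it can bind against a sloping fingertip unless the finger follows its arc.
- rod_3 (a point): The same for the rod 135 degrees from the slot, towards the wheel's -y.
- rod_4 (a point): The same for the rod 45 degrees from the slot, towards the wheel's -y.
- slot (a point): Middle of the slot in the wheel's rim, 60 mm from the axle. The slot is 16 mm wide, open at the rim, and runs in from the rim (72 mm radius) to 50 mm radius. It is lined up when at the very bottom, straight below the axle: 32 mm above the worktop, y = 0 in the rotator's frame.
- lock_bar: Loose steel bar in its guide: 114 mm long, 12 wide, 10 high, last 8 mm tapering to a 5 mm nose. Origin: middle of its underside, 27 mm above the worktop; +x to the nose, along the rotator's x. Slides with about 1 N. Starts with the nose 12 to 24 mm short of the wheel's middle plane; home at x = -0.037 in the rotator's frame (nose 20 mm past it). A slot over 5 mm out of line stops the nose.
- push_plate (a point): Centre of the outer face of the bar's upright push plate (dark steel, 26 mm wide, 12 mm thick, 37 to 59 mm above the worktop). The bar is pushed here, along the rotator's +x. This point is at x = -0.094 in the rotator's frame when the bar is home.
- guide_stop (a point): Outer face of the bridge over the bar's guide, the stop that the push plate meets (x = -0.082 in the rotator's frame). Bridge: x = -0.082 to -0.058, 53 mm wide, bolt heads to 46 mm above the worktop. The guide runs out to x = -0.150 at y = 0, 29 mm wide, its rails 36 mm above the worktop, so a finger behind the push plate must stay above them.
- stopper: Bystander: red-brown rubber stopper, 29 mm across, 26 mm high, beside the guide. Origin: centre of its underside.
- marker: Bystander: marker pen lying down, 135 mm long along its y axis, 16 mm thick, on the other side of the guide. Origin: centre of its underside.
- tube_rack: Bystander: wire rack with five tubes, 150 mm long along its y axis, 40 mm wide, 122 mm high. Origin: centre of its underside.
- beaker: Bystander: small glass beaker, 55 mm across, 68 mm high. Origin: centre of its underside.
- timer: Bystander: white bench timer, 62 mm wide, 68 mm high. Origin: centre of its underside.
- flask: Bystander: conical flask, 80 mm across, 120 mm high. Origin: centre of its underside.
There are look-alikes about, which are no part of the job. What is shaped like the lock_bar but turquoise is not meant.

How it is judged (in metres and radians):
On the way, in this order (a step that is already met when the one before it is completed fails the run):
1. the slot is lined up at the bottom while the bar is still clear of the wheel (y of slot in the frame of rotator between -0.006 and 0.006 m and z of slot in the frame of rotator below 0.04 m and x of lock_bar in the frame of rotator below -0.063 m and angular speed of wheel below 0.15 rad/s), for 0.3 s.
2. the lock bar is pushed through the slot, fully home (x of lock_bar in the frame of rotator above -0.04 m and y of lock_bar in the frame of rotator between -0.004 and 0.004 m), for 0.2 s.
At the end, for the whole second after the job is handed in: The lock bar lies at rest in its guide within 3 mm of fully home, through the wheel's slot, which stands at the bottom within 6 mm of the bar's line; the wheel is at rest (all of step 2 and y of slot in the frame of rotator between -0.006 and 0.006 m and z of slot in the frame of rotator below 0.04 m and z of lock_bar in the frame of rotator below 0.031 m and angle between the x axis of lock_bar and the x axis of rotator, either way round below 0.1 rad and linear speed of lock_bar below 0.01 m/s and angular speed of wheel below 0.05 rad/s); the robot touches nothing.
It fails at once if the lock bar is lifted (more than 6 mm) or tipped up (z of lock_bar in the frame of rotator above 0.033 m or angle between the z axis of lock_bar and the z axis of rotator, either way round above 0.15 rad).
It fails at once if the lock bar is pulled out of its guide (x of lock_bar in the frame of rotator below -0.105 m).
It fails at once if a thing standing around (stopper, marker, tube rack, beaker, timer, flask) is lifted or moved by more than 15 mm (distance of any of stopper, marker, tube_rack, beaker, timer, flask from where it was at the start of the episode above 0.015 m).
It also fails if it takes over 58 s, if anything falls off the work surface, if the arm or the gripper's body presses on something with over 40 N, if the wrist force passes 120 N, or if a joint passes its speed limit or range.

## Working session

There is one attempt and no reset: what is moved stays moved. The work goes in short steps, Python scripts to look and compute and a shell command to move; the robot and the scene stay as the last step left them, time stands still between calls to the robot, and variables do not carry over. Pictures are saved under pics/ and viewed, and the job is handed in when it is done.

```bash
mkdir -p pics
python3 - <<'E'
from rig import sense, grab_frame, job, r
import cv2
print(sense(), r.tip_extent)
for n in("scene","top"):
    f=grab_frame(n); cv2.imwrite(f"pics/{n}0.png",f["color"][:,:,::-1]); print(f["mtx"],f["T"])
E
```

```text
{'clock': 0.0, 'qpos': array([-1.14239240e+00,  3.53666116e-01,  1.63414367e+00,  1.41052145e-05,
        1.15520062e+00, -2.40305070e-03]), 'qvel': array([-1.79849543e-04,  4.05459591e-05, -2.17812469e-05,  1.87116632e-03,
       -5.89642733e-04,  2.37560455e-03]), 'joint_efforts': array([-1.51813358e-03, -6.05259347e+01, -3.42061543e+01, -1.33713456e-04,
        9.49459733e-03, -4.19044213e-06]), 'eef_pos': array([ 260.90425473, -567.67710554,  403.94620935]), 'tcp_rot': array([-3.14017494e+00, -1.63033178e-05,  4.30801265e-01]), 'contact_force': array([ 0.42105331, -0.1312371 , -0.12946093]), 'wrist_torque': array([-0.06567531, -0.03254305,  0.01476826]), 'opening': 1.0004437972944702} 173.4
[[424.61551641   0.         275.08695419]
 [  0.         424.61551641 209.00158112]
 [  0.           0.           1.        ]] [[-8.28207983e-01 -4.32507226e-01  3.56383273e-01  1.07213578e+02]
 [-5.60301255e-01  6.25899344e-01 -5.42505774e-01  5.33913082e+02]
 [ 1.15776108e-02 -6.48989607e-01 -7.60709175e-01  9.24587892e+02]
 [ 0.00000000e+00  0.00000000e+00  0.00000000e+00  1.00000000e+00]]
[[542.33453033   0.         287.81233851]
 [  0.         542.33453033 205.22269198]
 [  0.           0.           1.        ]] [[ 2.42487907e-02 -9.77986910e-01  2.07252503e-01  1.78360417e+02]
 [-9.99705419e-01 -2.39366973e-02  4.01380363e-03 -2.78880072e+01]
 [ 1.03549302e-03 -2.07288780e-01 -9.78279249e-01  1.41490629e+03]
 [ 0.00000000e+00  0.00000000e+00  0.00000000e+00  1.00000000e+00]]
```

View pics/scene0.png

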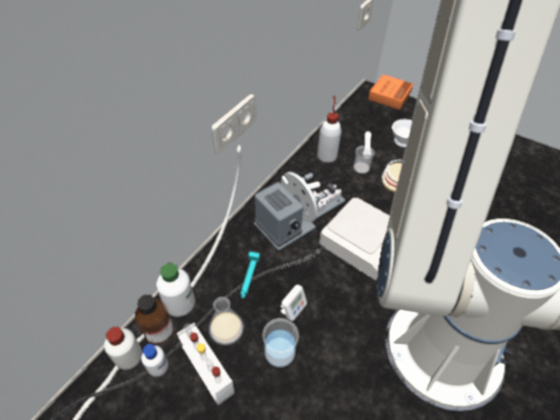

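View pics/top0.png

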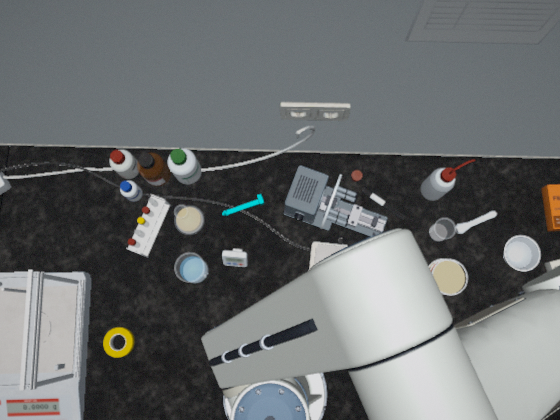

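The top view has the rotator at about (335,203), with its wheel seen edge-on at x≈333 and the guide running to about (385,222). The turquoise look-alike is at (243,205). The stopper is at (357,175). I'll zoom in.

Run:
```python
import cv2
a=cv2.imread("pics/top0.png")[155:260,270:400]; cv2.imwrite("pics/top0z.png",cv2.resize(a,None,fx=6,fy=5.7,interpolation=cv2.INTER_CUBIC))
a=cv2.imread("pics/scene0.png")[160:255,245:375]; cv2.imwrite("pics/scene0z.png",cv2.resize(a,None,fx=6,fy=6,interpolation=cv2.INTER_CUBIC))
```

```text
(no output)
```

View pics/top0z.png

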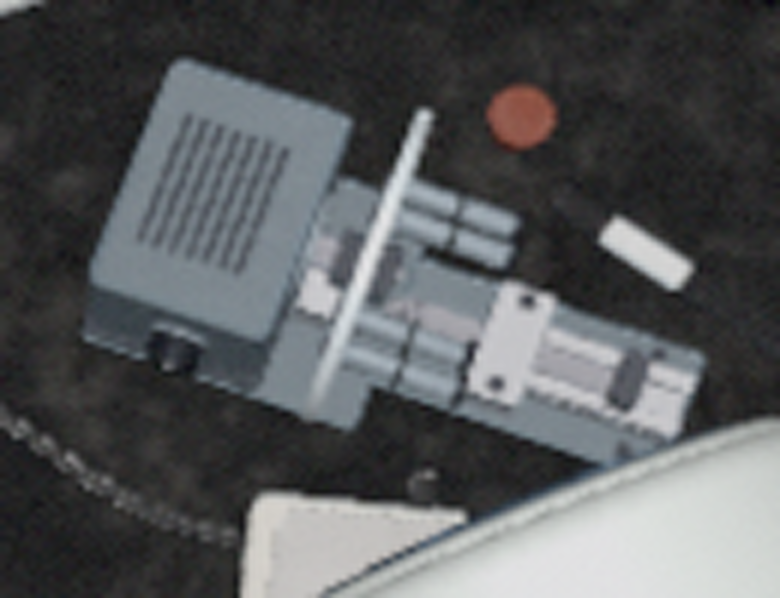

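View pics/scene0z.png

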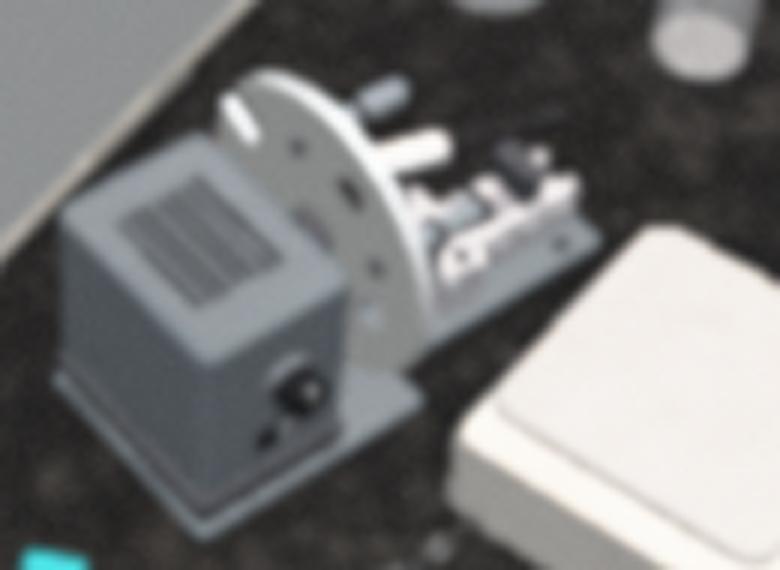

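The scene zoom shows the wheel from behind, with the slot at about (240,115), upper left. In the top zoom the housing lid corners are near (180,60), (355,120), (255,338) and (92,270), and the disc edge runs from (425,110) to (310,410). Next I'll measure.

```bash
cat > h.py <<'E'
import numpy as np, cv2
from rig import sense, grab_frame
C={"top":(np.array([[542.33453033,0,287.81233851],[0,542.33453033,205.22269198],[0,0,1]]),np.array([[2.42487907e-02,-9.77986910e-01,2.07252503e-01,1.78360417e+02],[-9.99705419e-01,-2.39366973e-02,4.01380363e-03,-2.78880072e+01],[1.03549302e-03,-2.07288780e-01,-9.78279249e-01,1.41490629e+03],[0,0,0,1]])),
"scene":(np.array([[424.61551641,0,275.08695419],[0,424.61551641,209.00158112],[0,0,1]]),np.array([[-8.28207983e-01,-4.32507226e-01,3.56383273e-01,1.07213578e+02],[-5.60301255e-01,6.25899344e-01,-5.42505774e-01,5.33913082e+02],[1.15776108e-02,-6.48989607e-01,-7.60709175e-01,9.24587892e+02],[0,0,0,1]]))}
def ray(n,u,v):
    K,T=C[n]; d=T[:3,:3]@np.linalg.solve(K,[u,v,1.]); return T[:3,3],d
def onz(n,u,v,z):
    o,d=ray(n,u,v); return o+d*(z-o[2])/d[2]
def proj(n,P):
    K,T=C[n]; p=K@(T[:3,:3].T@(np.asarray(P,float)-T[:3,3])); return p[:2]/p[2]
def onplane(n,u,v,p0,nn):
    o,d=ray(n,u,v); return o+d*(np.dot(p0-o,nn)/np.dot(d,nn))
E
python3 - <<'E'
from h import *
np.set_printoptions(precision=1,suppress=True)
Z=lambda u,v:(u/6+270,v/5.7+155)
S=lambda u,v:(u/6+245,v/6+160)
for nm,p,z in [("h1",(178,58),128),("h2",(357,120),128),("h3",(258,340),128),("h4",(90,272),128),("disc1",(425,110),92),("disc2",(312,412),92),("base front r",(705,355),12),("base l corner",(350,430),12),("stopper",(521,116),26),("white",(647,252),14),("pp",(630,378),59),("bridge near",(495,402),40),("bridge far",(530,283),40)]:
    print(nm,onz("top",*Z(*p),z))
for nm,p,z in [("h back l",(62,212),128),("h near",(205,362),128),("h right",(345,285),128),("h far",(200,135),128),("white",(420,152),14),("base front",(600,240),12)]:
    print(nm,onz("scene",*S(*p),z))
E
```

```text
h1 [552.6 -49.4 128. ]
h2 [ 526.6 -123.1  128. ]
h3 [429.2 -84.  128. ]
h4 [457.  -15.6 128. ]
disc1 [ 541.7 -154.3   92. ]
disc2 [ 405.  -108.3   92. ]
base front r [ 449.6 -285.3   12. ]
base l corner [ 410.7 -129.8   12. ]
stopper [ 557.9 -203.    26. ]
white [ 497.2 -260.    14. ]
pp [ 429.3 -244.7   59. ]
bridge near [ 420.4 -189.8   40. ]
bridge far [ 475.6 -205.    40. ]
h back l [547.1 -43.4 128. ]
h near [452.2 -10.  128. ]
h right [427.3 -76.8 128. ]
h far [ 524.3 -114.2  128. ]
white [ 488.1 -259.1   14. ]
base front [ 387.9 -259.8   12. ]
```

Run:
```python
from h import *
np.set_printoptions(precision=1,suppress=True)
S=lambda u,v:(u/6+245,v/6+160)
yaw=np.deg2rad(70); X=np.array([np.cos(yaw),np.sin(yaw),0]);Y=np.array([-X[1],X[0],0])
c=np.array([473.4,-131,92])
for nm,p in [("slot in",(257,140)),("slot out",(228,97)),("rim top",(268,70)),("rim right",(425,280)),("hub?",(312,225)),("hole",(297,147)),("hole",(350,190)),("hole",(375,265))]:
    q=onplane("scene",*S(*p),c+3*X,X)-c
    print(nm,q@Y,q[2],np.hypot(q@Y,q[2]),np.degrees(np.arctan2(q@Y,q[2])))
a=cv2.imread("pics/scene0.png")[160:240,285:365].astype(float)*1.8
cv2.imwrite("pics/s_b.png",cv2.resize(np.clip(a,0,255).astype('uint8'),None,fx=7,fy=7,interpolation=cv2.INTER_CUBIC))
# overlay predictions
im=cv2.imread("pics/scene0.png"); im2=cv2.imread("pics/top0.png")
for k,(n,m) in enumerate((("scene",im),("top",im2))):
    m=cv2.resize(m,None,fx=6,fy=6,interpolation=cv2.INTER_CUBIC)
    for xx in(-3,3):
        pts=np.array([proj(n,c+xx*X+72*(np.sin(t)*Y+np.cos(t)*np.array([0,0,1]))) for t in np.linspace(0,6.28,60)])
        cv2.polylines(m,[(pts*6+3).astype(int)],True,(0,0,255) if xx<0 else (0,255,0),1)
    o=c*[1,1,0]
    for z,(x0,x1,w) in ((128,(26,107,55)),):
        pts=np.array([proj(n,o+a*X+b*Y+[0,0,z]) for a,b in((x0,-w),(x0,w),(x1,w),(x1,-w))])
        cv2.polylines(m,[(pts*6+3).astype(int)],True,(255,255,0),1)
    m=m[960:1530,1470:2250] if n=="scene" else m[930:1530,1620:2400]
    cv2.imwrite(f"pics/ov_{n}.png",m)
```

```text
slot in -39.93461820129612 16.551555871992832 43.22878361308575 -67.48763800097187
slot out -61.92201752027157 25.510298031955813 66.9709755002869 -67.60958337232633
rim top -34.81680667620205 64.09226940425299 72.93852908110618 -28.512111148856793
rim right 75.44219966149038 30.447852348337847 81.35476139962775 68.02140159960197
hub? 1.4523643161394597 -2.3516419794395915 2.7639793968584137 148.30069440689957
hole -12.277873553537807 35.63279626502231 37.68875626312509 -19.01224366482127
hole 24.171652213384885 40.38380541029471 47.06506677081615 30.90255220517992
hole 44.37055982720368 10.910354027874405 45.692257597901815 76.18550967125461
```

View pics/ov_scene.png

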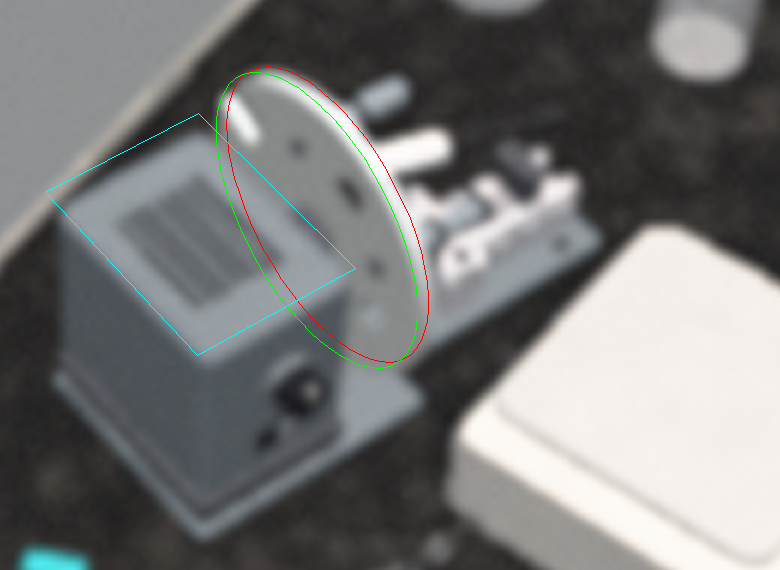

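View pics/ov_top.png

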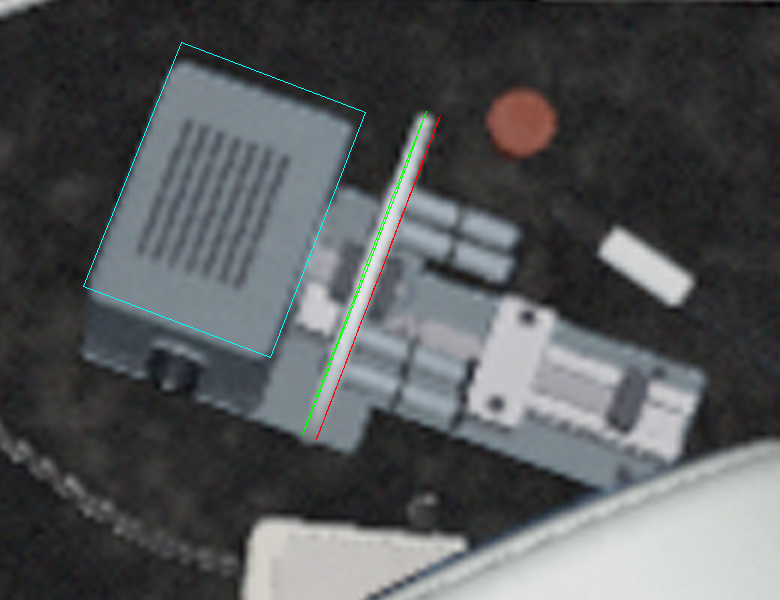

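View pics/s_b.png

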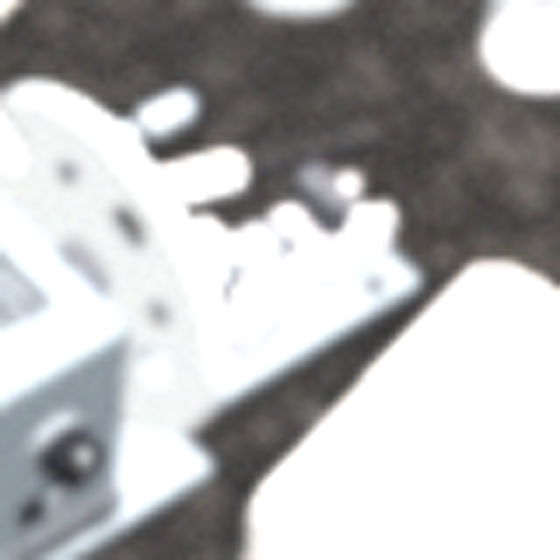

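The slot is about 67° from the top towards −y, so the rods stand at about −22°, 68°, 158° and −112°, which agrees with the top view. Two pushes over the top towards −y should line it up: the −22° rod first, then the next one. I'll move over it now with the gripper shut.

```bash
python3 -m creep '[[0,0,0,28.6,-23.4,0,1],[0,0,0,28.6,-23.4,0,1],[0,0,0,28.6,-23.4,0,1],[0,0,0,28.6,-23.4,0,1],[0,0,0,28.6,-23.4,0,1],[0,0,0,28.6,-23.4,0,1],[0,0,0,28.6,-23.4,0,1],[0,0,0,28.6,-23.4,0,1]]' 60; python3 -m creep '[[0,0,-0.115,0,0,0,1],[0,0,-0.115,0,0,0,1],[0,0,-0.115,0,0,0,1],[0,0,-0.115,0,0,0,1],[0,0,-0.115,0,0,0,1],[0,0,-0.115,0,0,0,1],[0,0,-0.115,0,0,0,1],[0,0,0,0,0,0,1],[0,0,0,0,0,0,1]]'
python3 - <<'E'
from h import *
from rig import r
s=sense();print(s["eef_pos"],s["tcp_rot"],s["contact_force"],s["clock"],r.tip_extent)
for n in("scene","top"):
    f=grab_frame(n); m=f["color"][:,:,::-1]; cv2.imwrite(f"pics/{n}1.png",m)
m=cv2.imread("pics/top1.png")[155:255,270:400]; cv2.imwrite("pics/top1z.png",cv2.resize(m,None,fx=6,fy=6,interpolation=cv2.INTER_CUBIC))
E
```

```text
clock: 0.77
eef_pos: [391.5, -297.0, 400.6]
tcp_rot: [-3.139, 0.002, 0.421]
contact_force: [0.5, -0.9, 0.8]
opening: -0.001
clock: 1.52
eef_pos: [393.8, -287.3, 398.6]
tcp_rot: [-3.133, -0.005, 1.267]
contact_force: [-0.5, 0.0, -0.3]
opening: 0.001
[ 393.8402972  -287.3390628   398.56483705] [-3.13312301 -0.00454175  1.26681845] [-0.48198262  0.03725298 -0.26457649] 1.5167 173.4
```

View pics/top1.png

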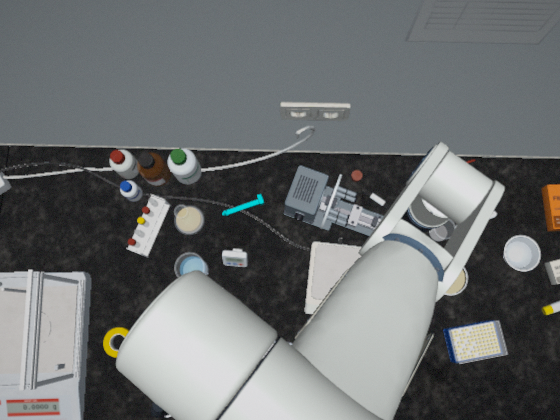

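View pics/scene1.png

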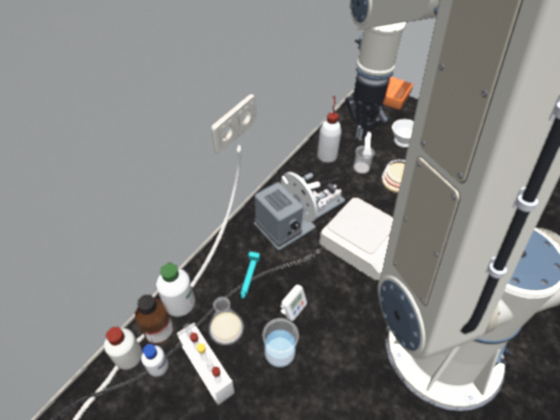

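```bash
python3 -m creep '[[0,0,0.003,33,6.5,0,1],[0,0,0.003,33,6.5,0,1],[0,0,0.003,33,6.5,0,1],[0,0,0.003,33,6.5,0,1],[0,0,0.003,0,0,25,1],[0,0,0,0,0,25,1],[0,0,0,0,0,0,1]]'
cat > look.py <<'E'
from h import *
import sys
np.set_printoptions(precision=2,suppress=True)
k=sys.argv[1]
s=sense();c=np.array([472,-131,0]);y=np.deg2rad(71.4);X=np.array([np.cos(y),np.sin(y),0]);Y=np.array([-X[1],X[0],0])
d=s["eef_pos"]-c; print("rot frame x,y,tipz",d@X,d@Y,d[2]-173.4,s["tcp_rot"],s["contact_force"],s["clock"])
tx,ty=np.array([np.cos(s["tcp_rot"][2]),np.sin(s["tcp_rot"][2])]),None
for n,(a,b,w,h) in (("scene",(270,150,100,100)),("top",(280,160,120,90))):
    m=grab_frame(n)["color"][:,:,::-1]; m=np.ascontiguousarray(m[b:b+h,a:a+w]); cv2.imwrite(f"pics/{n}_{k}.png",cv2.resize(m,None,fx=6,fy=6,interpolation=cv2.INTER_CUBIC))
E
python3 look.py 2
```

```text
clock: 2.2
eef_pos: [462.7, -165.5, 349.4]
tcp_rot: [-3.139, -0.004, 1.226]
contact_force: [-0.5, 0.5, -1.0]
opening: 0.002
rot frame x,y,tipz -35.7038469737352 -2.185019048270052 175.98112505185068 [-3.14 -0.    1.23] [-0.52  0.46 -0.97] 2.2
```

View pics/scene_2.png

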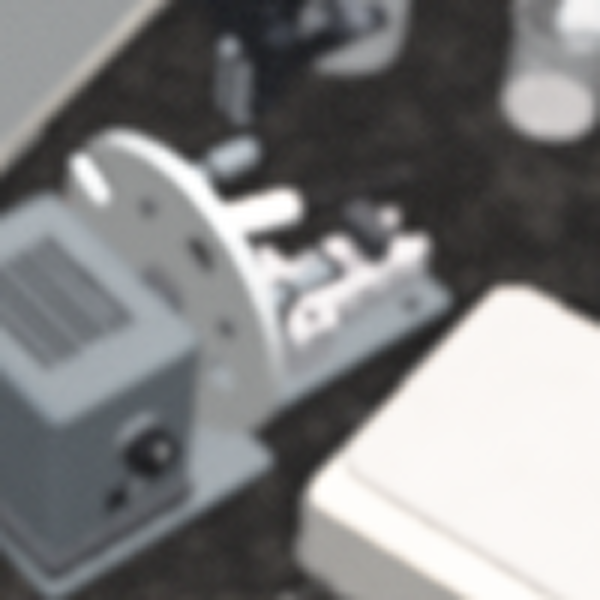

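View pics/top_2.png

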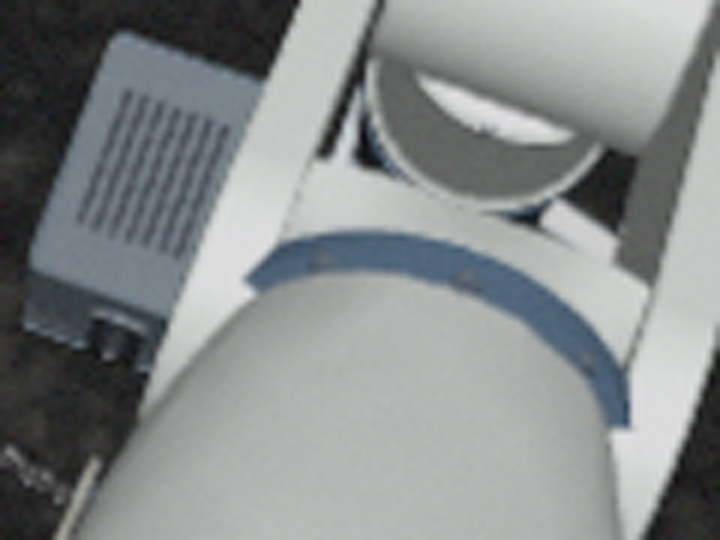

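In the scene crop the fingertip is at about (235,110), above and behind the upper rod at (235,157). I'll check it against its projected position and the rod's.

Run:
```python
from h import *
y=np.deg2rad(71.4);X=np.array([np.cos(y),np.sin(y),0]);Y=np.array([-X[1],X[0],0]);c=np.array([472,-131,0])
f=lambda P:(proj("scene",P)-[270,150])*6
print("tip",f(np.array([462.7,-165.5,176])))
for a in(-28,-22,-16):
  t=np.deg2rad(a);print(a,[f(c-x*X+44*np.sin(t)*Y+[0,0,92+44*np.cos(t)]).round(0) for x in(15,39,55)])
for a in(-72,-67,-62):
  t=np.deg2rad(a);print("slot",a,[f(c+3*X+q*np.sin(t)*Y+[0,0,92+q*np.cos(t)]).round(0) for q in(50,72)])
print("center",f(c+3*X+[0,0,92]))
```

```text
tip [240.85539647 103.67289092]
-28 [array([170., 175.]), array([212., 151.]), array([240., 136.])]
-22 [array([176., 177.]), array([218., 154.]), array([246., 138.])]
-16 [array([182., 180.]), array([225., 157.]), array([253., 141.])]
slot -72 [array([ 97., 194.]), array([ 69., 157.])]
slot -67 [array([100., 190.]), array([ 72., 150.])]
slot -62 [array([103., 186.]), array([ 76., 144.])]
center [163.04245686 280.8722011 ]
```

```bash
python3 -m creep '[[0,0,-0.02,-8,-11,0,1],[0,0,0,0,0,0,1],[0,0,0,0,0,20,1],[0,0,0,0,0,20,1],[0,0,0,0,0,0,1]]';python3 look.py 3
```

```text
clock: 2.72
eef_pos: [452.9, -173.7, 319.1]
tcp_rot: [3.129, -0.003, 1.237]
contact_force: [-1.0, 0.9, -0.4]
opening: 0.0
rot frame x,y,tipz -46.56778342895645 4.47881570344601 145.6775463865637 [ 3.13 -0.    1.24] [-0.97  0.94 -0.42] 2.7167
```

View pics/scene_3.png

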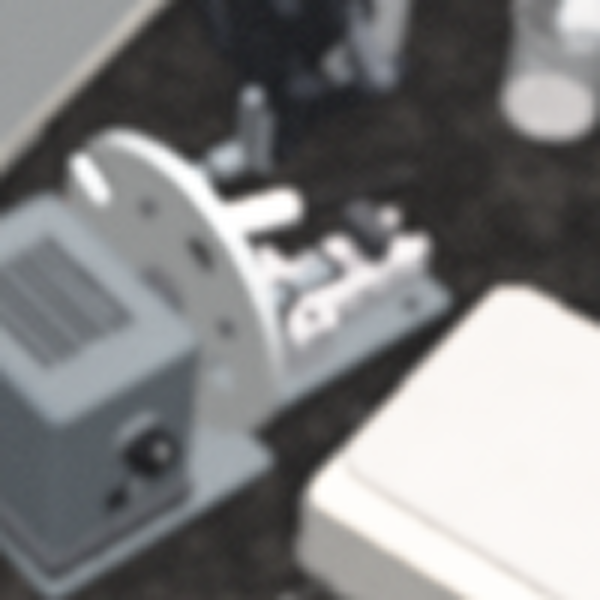

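```bash
python3 -m creep '[[0.01,0,0,3,-6,0,1],[0,0,0,0,0,15,1],[0,0,0,0,0,0,1]]';python3 -m creep '[[0,0,0,0,0,15,1],[0,0,0,0,0,12,1],[0,0,0,0,0,0,1]]';python3 look.py 4
```

```text
clock: 3.07
eef_pos: [450.2, -169.5, 310.2]
tcp_rot: [3.132, -0.003, 1.235]
contact_force: [-0.3, 1.0, -0.5]
opening: 0.001
clock: 3.32
eef_pos: [451.6, -169.4, 286.4]
tcp_rot: [3.128, -0.003, 1.234]
contact_force: [0.1, 0.4, -0.0]
opening: 0.001
rot frame x,y,tipz -42.9198674040641 7.132313060694472 112.99684114431224 [ 3.13 -0.    1.23] [ 0.07  0.38 -0.03] 3.3167
```

View pics/scene_4.png

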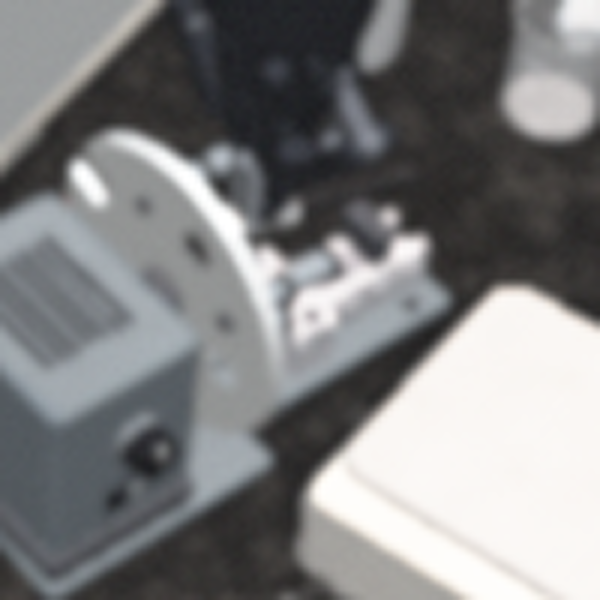

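```bash
python3 -m creep '[[0,0,0,0,0,14,1],[0,0,0,0,5,0,1],[0,0,0,0,5,0,1],[0,0,0,0,5,0,1],[0,0,0,0,5,0,1],[0,0,0,0,5,0,1],[0,0,0,0,5,0,1],[0,0,0,0,0,0,1]]';python3 look.py 5
```

```text
clock: 4.08
eef_pos: [475.7, -177.8, 273.1]
tcp_rot: [-3.128, -0.003, 1.234]
contact_force: [0.4, -0.0, 0.2]
opening: -0.002
rot frame x,y,tipz -43.20863152256763 -18.43108253398552 99.68674923219712 [-3.13 -0.    1.23] [ 0.43 -0.01  0.2 ] 4.0833
```

View pics/scene_5.png

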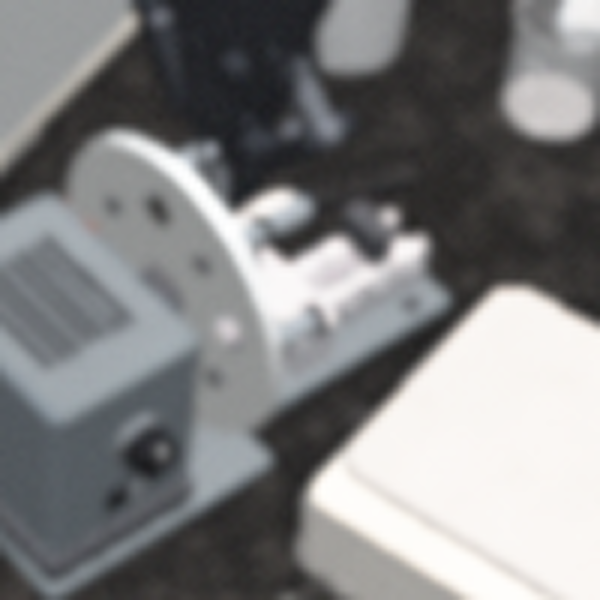

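```bash
cat > ang.py <<'E'
from h import *
import sys
y=np.deg2rad(71.4);X=np.array([np.cos(y),np.sin(y),0]);Y=np.array([-X[1],X[0],0]);c=np.array([472,-131,92])
b=np.array([5,8.])  # observed bias in crop px
def A(u,v,x=3):
    q=onplane("scene",(u-b[0])/6+270,(v-b[1])/6+150,c+x*X,X)-c
    return round(float(np.hypot(q@Y,q[2])),1),round(float(np.degrees(np.arctan2(q@Y,q[2]))),1)
E
python3 - <<'E'
from ang import *
print("before blk",A(202,250),"holes",A(148,207),A(228,328),"slot",A(92,178))
print("after blk",A(157,210),A(112,206),A(203,265),A(228,330),A(213,377),"slot",A(95,220))
E
```

```text
before blk (46.1, 24.9) holes (41.5, -23.8) (41.2, 75.5) slot (60.5, -66.3)
after blk (42.4, -14.8) (44.8, -65.5) (39.6, 31.8) (41.0, 77.2) (44.0, 129.9) slot (52.1, -89.9)
```

```bash
python3 -m creep '[[0,0,0,0,-2,-4,1],[0,0,0,0,0,-28,1],[0,0,0,0,0,-28,1],[0,0,0,0,-22,0,1],[0,0,0,0,-22,0,1],[0,0,0,0,-22,0,1],[0,0,0,0,0,0,1]]';python3 look.py 6
```

```text
clock: 4.77
eef_pos: [416.7, -157.6, 344.5]
tcp_rot: [3.129, -0.003, 1.234]
contact_force: [-0.8, 0.1, -0.5]
opening: 0.0
rot frame x,y,tipz -42.86507103102361 43.88470225834853 171.1381969325528 [ 3.13 -0.    1.23] [-0.82  0.06 -0.5 ] 4.7667
```

View pics/scene_6.png

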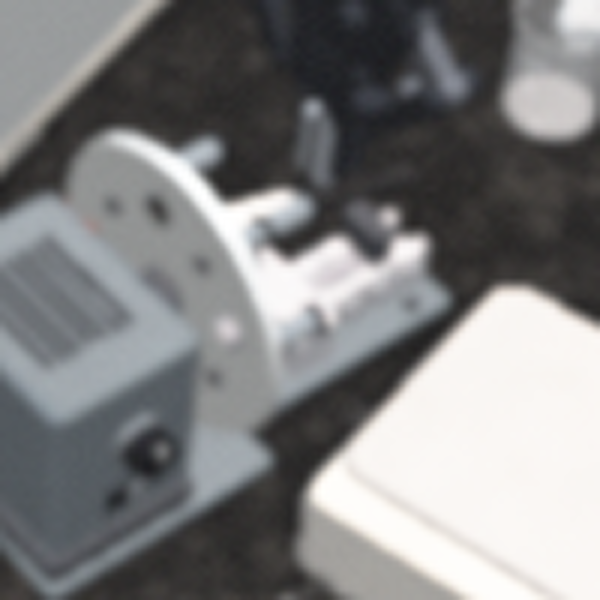

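```bash
python3 -m creep '[[0,0,0,0,-3,20,1],[0,0,0,0,0,20,1],[0,0,0,0,0,0,1]]';python3 -m creep '[[0,0,0,0,0,13,1],[0,0,0,0,0,12,1],[0,0,0,0,0,0,1],[0,0,0,0,5,0,1],[0,0,0,0,5,0,1],[0,0,0,0,5,0,1],[0,0,0,0,5,0,1],[0,0,0,0,0,0,1]]'; python3 look.py 7
```

```text
clock: 5.12
eef_pos: [421.7, -159.4, 307.9]
tcp_rot: [3.114, -0.002, 1.234]
contact_force: [-5.2, 1.6, 2.9]
opening: -0.0
clock: 5.78
eef_pos: [417.3, -156.6, 275.2]
tcp_rot: [-3.065, -0.006, 1.233]
contact_force: [-0.1, 1.7, 1.6]
opening: -0.002
rot frame x,y,tipz -41.70090899627053 43.67447780483797 101.83859965966562 [-3.07 -0.01  1.23] [-0.09  1.74  1.63] 5.7833
```

View pics/scene_7.png

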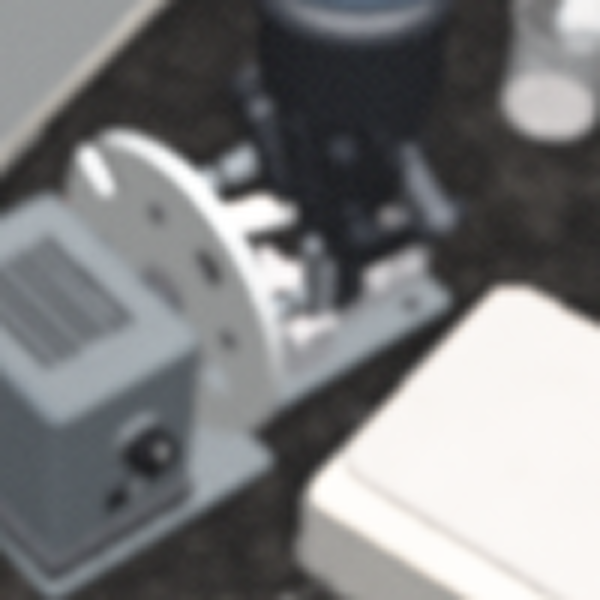

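Run:
```python
from ang import *
print("blk",A(210,265),"rods",A(156,212),A(230,338),"slot",A(96,170))
print(sense()["contact_force"],sense()["qvel"])
```

```text
blk (45.0, 33.9) rods (40.9, -16.1) (42.1, 82.5) slot (61.5, -59.3)
[-7.13178313  3.81951442  0.05166223] [-3.63661002e-04 -6.48770335e-03  4.60827765e-03 -1.59475192e-03
 -1.96260223e-04  8.57680327e-05]
```

The descent put the finger on the rod's flank and drove the wheel back by about 49°. The slot is now near −59° and the rods are near −15° and 76°. I'll back off and repeat the first push, then leave more clearance for the second.

```bash
python3 -m creep '[[0,0,0,0,-10,0,1],[0,0,0,0,-4,-20,1],[-0.07,0,0,0,0,-25,1],[0,0,0,0,0,-25,1],[0,0,0,0,0,0,1]]'; python3 look.py 8
```

```text
clock: 6.3
eef_pos: [411.4, -155.1, 350.0]
tcp_rot: [3.134, -0.005, 1.233]
contact_force: [0.4, 0.3, -0.1]
opening: 0.001
rot frame x,y,tipz -42.167144652085575 49.75303916996605 176.59403715455537 [ 3.13 -0.01  1.23] [ 0.42  0.35 -0.08] 6.3
```

View pics/scene_8.png

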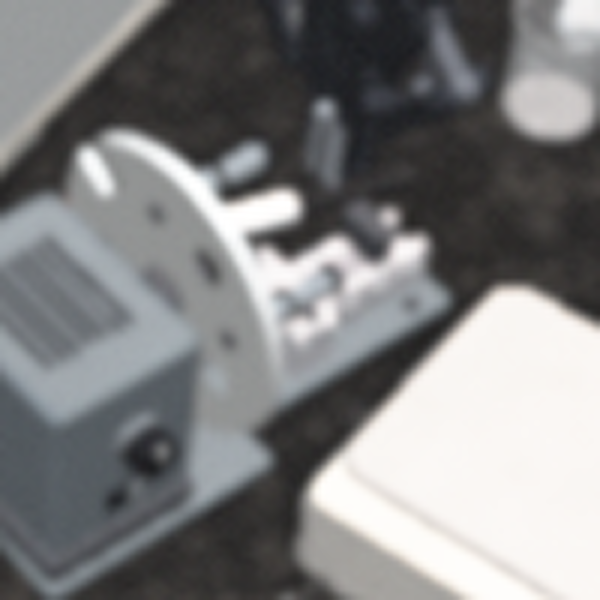

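```bash
python3 -m creep '[[0,0,0,0,19,0,1],[0,0,0,0,18,0,1],[0,0,0,0,0,0,1],[0,0,0,0,0,22,1],[0,0,0,0,0,22,1],[0,0,0,0,0,0,1]]'; python3 look.py 9
```

```text
clock: 6.9
eef_pos: [447.0, -167.4, 299.9]
tcp_rot: [3.135, -0.005, 1.233]
contact_force: [-1.0, 1.0, -1.1]
opening: 0.001
rot frame x,y,tipz -42.44276448791839 12.096149556930689 126.50775129284344 [ 3.14 -0.01  1.23] [-1.03  0.96 -1.07] 6.9
```

View pics/scene_9.png

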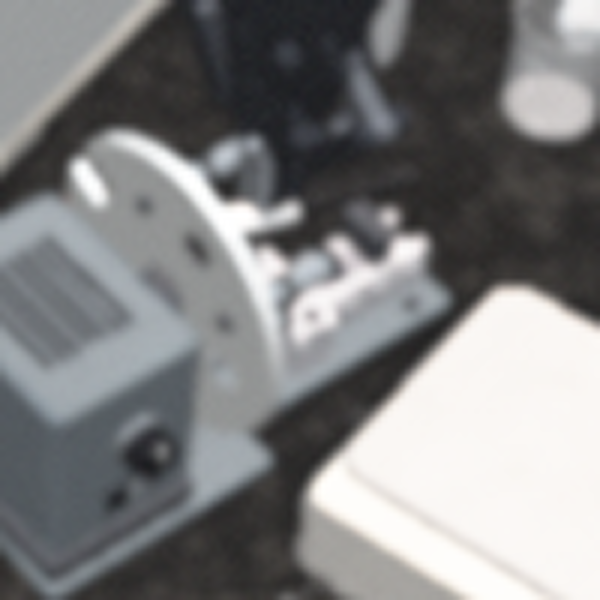

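```bash
python3 -m creep '[[0,0,0,0,0,16,1],[0,0,0,0,0,16,1],[0,0,0,0,6,0,1],[0,0,0,0,6,0,1],[0,0,0,0,6,0,1],[0,0,0,0,6,0,1],[0,0,0,0,6,0,1],[0,0,0,0,5,0,1],[0,0,0,0,4,0,1],[0,0,0,0,0,0,1]]';python3 look.py 10
```

```text
clock: 7.83
eef_pos: [478.6, -178.3, 271.2]
tcp_rot: [-3.117, -0.005, 1.234]
contact_force: [-0.3, -0.4, -0.2]
opening: 0.007
rot frame x,y,tipz -42.7542473030528 -21.3964945492375 97.75353300400391 [-3.12 -0.01  1.23] [-0.33 -0.36 -0.19] 7.8333
```

View pics/scene_10.png

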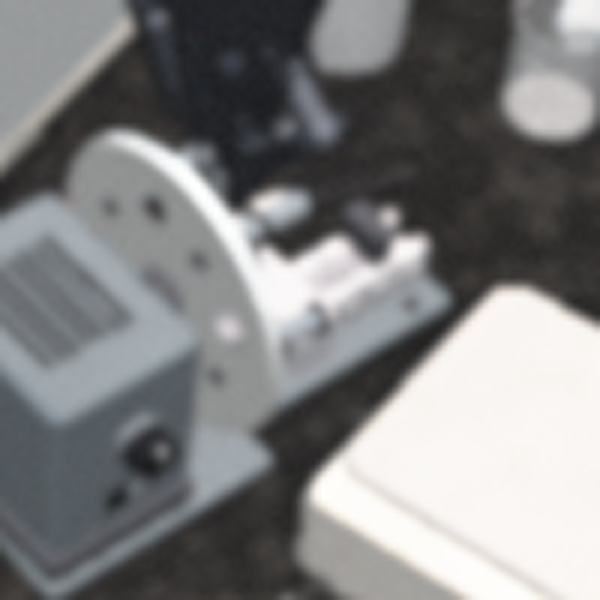

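```bash
python3 -m creep '[[0,0,0,0,0,10,1],[0,0,0,0,4,0,1],[0,0,0,0,4,0,1],[0,0,0,0,0,0,1]]';python3 look.py 11;  python3 - <<'E'
from ang import *
print("prev blk",A(153,207),"rods",A(110,206),A(200,261))
E
```

```text
clock: 8.27
eef_pos: [482.7, -179.6, 260.9]
tcp_rot: [-3.105, -0.005, 1.234]
contact_force: [0.0, 1.5, 10.0]
opening: 0.001
rot frame x,y,tipz -42.682030565208116 -25.682731817725045 87.49919470694377 [-3.11 -0.01  1.23] [ 0.03  1.53 10.05] 8.2667
prev blk (42.8, -18.4) rods (45.6, -67.5) (39.2, 28.6)
```

View pics/scene_11.png

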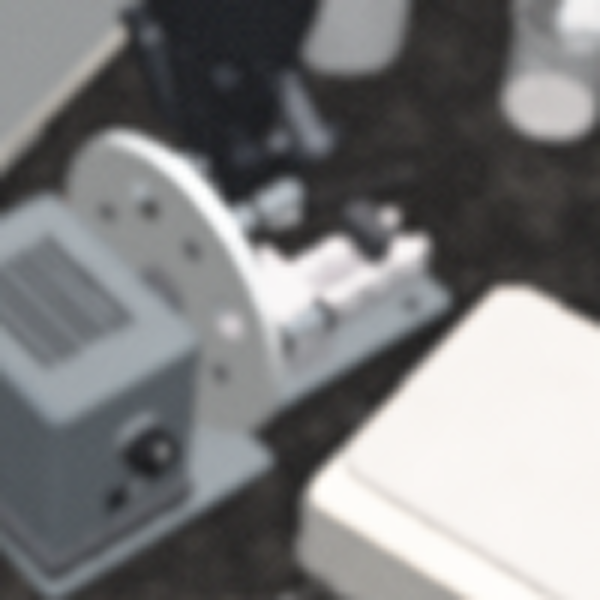

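```bash
python3 -m creep '[[0,0,0,0,-3,-10,1],[0,0,0,0,0,-28,1],[-0.02,0,0,0,0,-28,1],[0,0,0,0,-1,-22,1],[0,0,0,0,-26,0,1],[0,0,0,0,-26,0,1],[0,0,0,0,-26,0,1],[0,0,0,0,0,0,1]]';python3 look.py 12
```

```text
clock: 9.03
eef_pos: [412.5, -155.7, 362.5]
tcp_rot: [3.129, -0.005, 1.234]
contact_force: [-0.0, 0.6, -1.1]
opening: 0.0
rot frame x,y,tipz -42.402665740381636 48.46053510145321 189.07778654889538 [ 3.13 -0.    1.23] [-0.05  0.63 -1.13] 9.0333
```

View pics/scene_12.png

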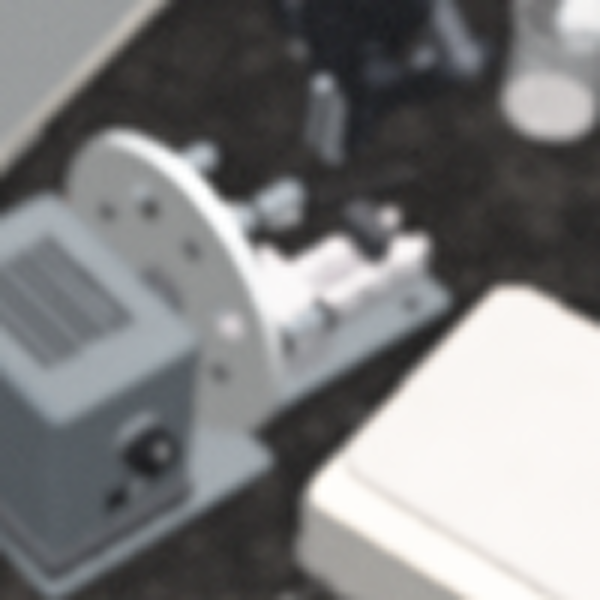

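```bash
python3 -m creep '[[0,0,0,0,-12,0,1],[0,0,0,0,0,22,1],[0.01,0,0,0,0,22,1],[0,0,0,0,0,22,1],[0,0,0,0,0,12,1],[0,0,0,0,0,0,1]]';python3 look.py 13
```

```text
clock: 9.63
eef_pos: [410.2, -154.7, 286.5]
tcp_rot: [3.12, -0.004, 1.234]
contact_force: [-0.1, 0.0, -0.6]
opening: 0.001
rot frame x,y,tipz -42.14527328227288 51.01671819268366 113.07826164863454 [ 3.12 -0.    1.23] [-0.07  0.04 -0.64] 9.6333
```

View pics/scene_13.png

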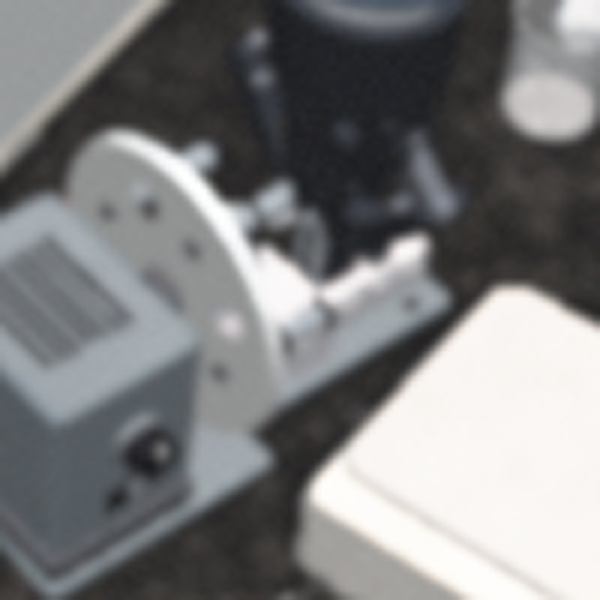

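```bash
python3 -m creep '[[0.01,0,0,0,5,4,1],[0,0,0,0,5,0,1],[0,0,0,0,5,0,1],[0,0,0,0,5,0,1],[0,0,0,0,5,0,1],[0,0,0,0,5,0,1],[0,0,0,0,5,0,1],[0,0,0,0,0,0,1]]';python3 look.py 14
```

```text
clock: 10.4
eef_pos: [448.9, -168.2, 288.3]
tcp_rot: [3.124, -0.004, 1.234]
contact_force: [0.3, 0.7, -0.0]
opening: -0.0
rot frame x,y,tipz -42.66398746070464 10.029884107280573 114.93867799707422 [ 3.12 -0.    1.23] [ 0.35  0.71 -0.02] 10.4
```

View pics/scene_14.png

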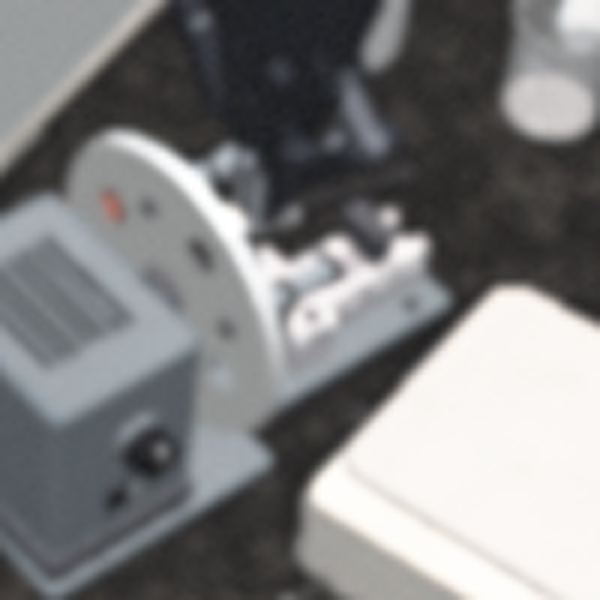

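```bash
python3 -m creep '[[0,0,0,0,4,0,1],[0,0,0,0,4,0,1],[0,0,0,0,4,0,1],[0,0,0,0,3,0,1],[0,0,0,0,0,0,1]]';python3 look.py 15
cat > fit.py <<'E'
from h import *
from scipy.optimize import least_squares
P=[[(148,207),(228,328)],[(112,206),(203,265),(213,377)],[(156,212),(230,338)],[(110,206),(200,261),(215,377)],[(148,207),(226,330)],[(107,211),(190,248),(220,373)]]
def model(c,yw,t,x,r=44):
    X=np.array([np.cos(yw),np.sin(yw),0]);Y=np.array([-X[1],X[0],0])
    return (proj("scene",c+x*X+r*(np.sin(t)*Y+np.cos(t)*np.array([0,0,1])))-[270,150])*6
def res(p):
    c=np.array([472+p[0],-131+p[1],92+p[2]]);out=[]
    for i,f in enumerate(P):
        for k,q in enumerate(f): out+=list(model(c,np.deg2rad(71.4),p[3+i]+k*np.pi/2,3)-q)
    return np.array(out+[p[0],p[1],p[2]])
s=least_squares(res,[0,0,0]+[np.deg2rad(a) for a in(-22,-65,-15,-67,-22,-72)])
C0=np.array([472,-131,92])+s.x[:3]
if __name__=="__main__":
    np.set_printoptions(precision=1,suppress=True)
    print(s.x[:3],np.degrees(s.x[3:]),s.fun)
    for a in(-45,45,135): print(a,model(C0,np.deg2rad(71.4),np.deg2rad(a),3))
E
python3 fit.py
```

```text
clock: 10.92
eef_pos: [461.9, -172.8, 287.4]
tcp_rot: [3.13, -0.004, 1.234]
contact_force: [-1.8, 1.0, 0.6]
opening: -0.0
rot frame x,y,tipz -42.807230711243925 -3.7341826546404615 113.95839187301246 [ 3.13 -0.    1.23] [-1.78  1.04  0.63] 10.9167
[-2.   3.  -2.6] [-17.9 -57.8 -10.8 -60.3 -17.2 -68.9] [ 0.1  0.2 -1.6  0.1  0.2 -1.1 -0.6  0.3  0.7 -0.1 -0.   0.1 -2.4  0.1
  0.7  0.2 -0.   0.3  0.4 -1.2  0.8  0.6  0.6 -0.9 -0.7  0.8  1.5  0.6
  0.5 -1.9 -2.   3.  -2.6]
-45 [121.6 200.9]
45 [213.  285.6]
135 [203.7 379.5]
```

View pics/scene_15.png

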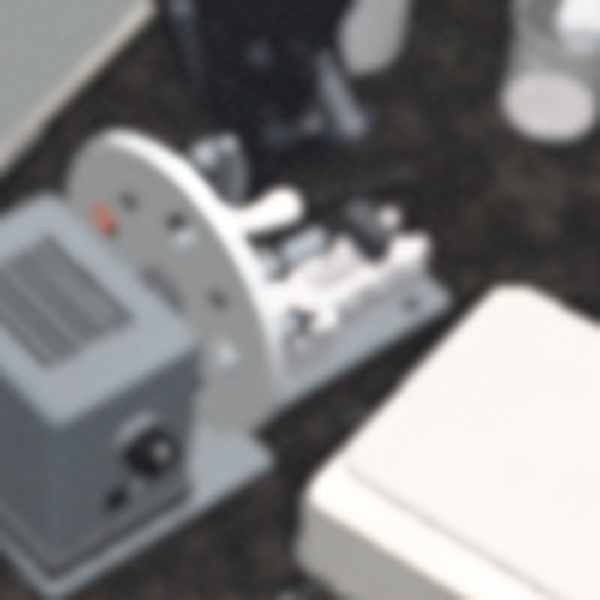

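```bash
python3 -m creep '[[0,0,0,0,2.5,0,1],[0,0,0,0,2,0,1],[0,0,0,0,0,0,1]]';python3 look.py 16
python3 - <<'E'
from fit import *
for a in(-36,-38,-40,-42,-44,-46,-48): print(a,*[model(C0,np.deg2rad(71.4),np.deg2rad(a+k),3).round(1) for k in(0,90,180)])
m=cv2.imread("pics/scene_16.png")[130:430,60:300]; cv2.imwrite("pics/s16z.png",cv2.resize(m,None,fx=2,fy=2))
E
```

```text
clock: 11.27
eef_pos: [465.6, -174.0, 287.3]
tcp_rot: [3.131, -0.004, 1.234]
contact_force: [-0.5, 1.0, -0.4]
opening: -0.002
rot frame x,y,tipz -42.83557713181018 -7.677675267171224 113.87349564884923 [ 3.13 -0.    1.23] [-0.54  1.01 -0.44] 11.2667
-36 [129.5 200.7] [218.9 300.1] [195.5 378.7]
-38 [127.6 200.5] [217.7 296.9] [197.4 379.1]
-40 [125.8 200.5] [216.5 293.7] [199.3 379.3]
-42 [124.1 200.6] [215.1 290.4] [201.1 379.5]
-44 [122.4 200.7] [213.7 287.2] [202.8 379.5]
-46 [120.7 201. ] [212.2 284. ] [204.6 379.4]
-48 [119.2 201.4] [210.7 280.8] [206.2 379.3]
```

View pics/s16z.png

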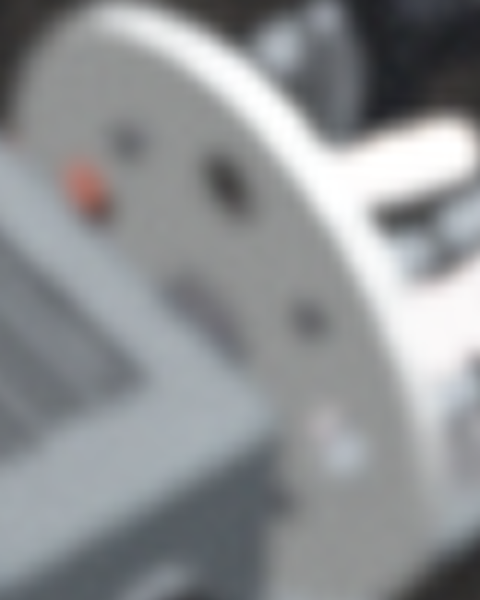

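```bash
python3 -m creep '[[0,0,0,0,1.3,0,1],[0,0,0,0,0,0,1],[0,0,0,0,-5,0,1],[0,0,0,0,-3,0,1],[0,0,0,0,0,-25,1],[0,0,0,0,0,-30,1],[0,0,0,0,0,0,1],[0,0,0,0,0,0,1]]';python3 look.py 17
python3 - <<'E'
import cv2
m=cv2.imread("pics/scene_17.png")[130:430,60:300]; cv2.imwrite("pics/s17z.png",cv2.resize(m,None,fx=2,fy=2))
E
```

```text
clock: 12.03
eef_pos: [458.1, -171.7, 344.6]
tcp_rot: [3.127, -0.004, 1.234]
contact_force: [0.1, -0.1, 0.6]
opening: 0.0
rot frame x,y,tipz -43.01467281008278 0.1865479947108678 171.2207785879888 [ 3.13 -0.    1.23] [ 0.11 -0.05  0.56] 12.0333
```

View pics/s17z.png

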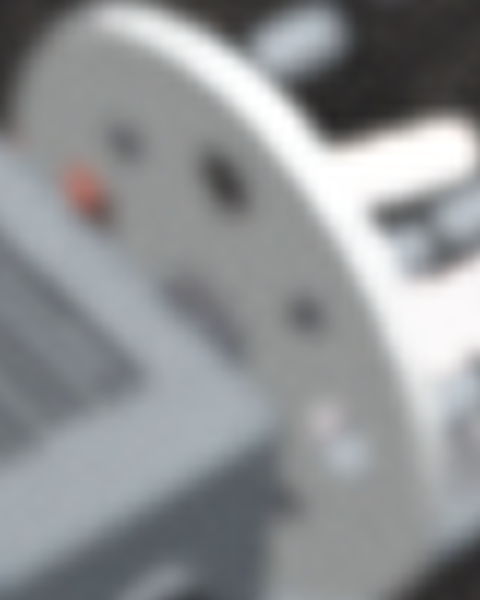

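View pics/scene_17.png

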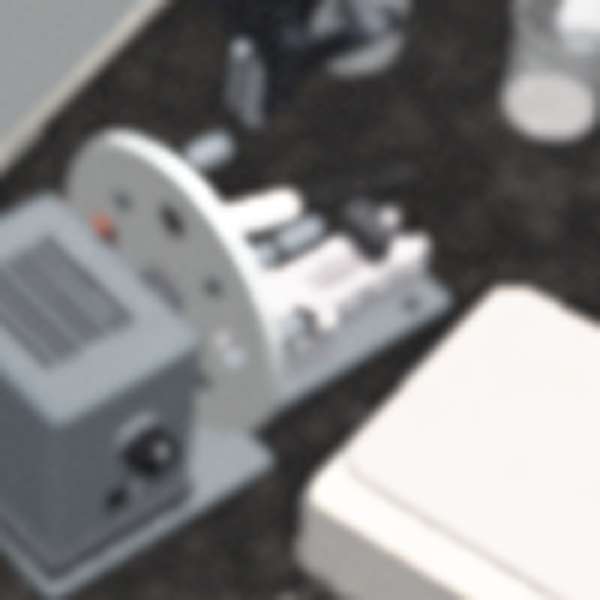

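The measured rod angle is −44.5° against a target of −45°, so the slot is lined up. Next I'll move out behind the push plate.

```bash
python3 -m creep '[[0,0,0.006,-28,0,0,1],[0,0,0.006,-28,-1,0,1],[0,0,0.005,-28,-1,0,1],[0,0,0,-28,-1,0,1],[0,0,0,0,0,20,1],[0,0,0,0,0,0,1]]'; sed -i 's/472,-131,0/473,-131,0/; s/71\.4/69.5/' look.py; python3 look.py 18
```

```text
clock: 12.63
eef_pos: [415.5, -279.1, 318.5]
tcp_rot: [3.13, -0.005, 1.22]
contact_force: [-1.2, 1.7, -0.7]
opening: -0.003
rot frame x,y,tipz -158.79953983966212 1.9723493920777746 145.06458052867603 [ 3.13 -0.01  1.22] [-1.19  1.68 -0.68] 12.6333
```

View pics/scene_18.png

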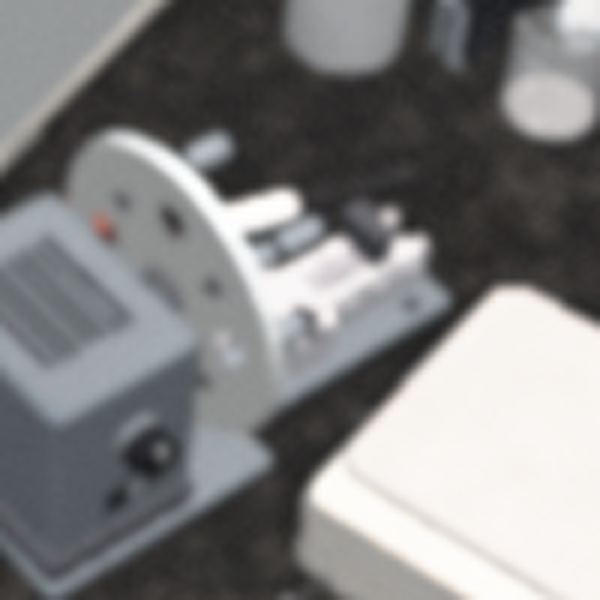

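View pics/top_18.png

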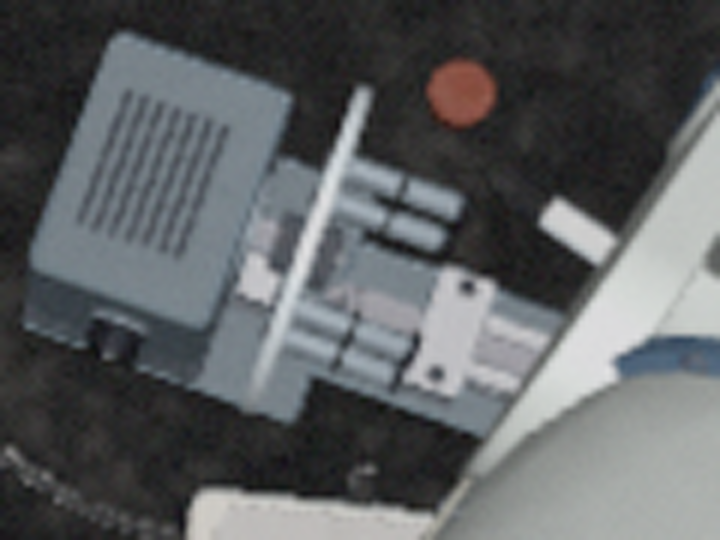

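Run:
```python
from h import *
y=np.deg2rad(69.5);X=np.array([np.cos(y),np.sin(y),0]);Y=np.array([-X[1],X[0],0]);c=np.array([473,-131,0])
for p in((461,201),(446,234),(412,345),(400,380),(365,92),(253,405)):
    for z in(123,61,92):
        q=onz("top",p[0]/6+280,p[1]/6+160,z)-c; print(p,z,(q@X).round(1),(q@Y).round(1))
```

```text
(461, 201) 123 -51.5 -32.6
(461, 201) 61 -53.7 -49.2
(461, 201) 92 -52.6 -40.9
(446, 234) 123 -50.7 -17.4
(446, 234) 61 -52.8 -33.2
(446, 234) 92 -51.7 -25.3
(412, 345) 123 -54.0 30.8
(412, 345) 61 -56.2 17.3
(412, 345) 92 -55.1 24.0
(400, 380) 123 -54.5 46.0
(400, 380) 61 -56.8 33.3
(400, 380) 92 -55.7 39.7
(365, 92) 123 1.1 -61.0
(365, 92) 61 1.4 -78.9
(365, 92) 92 1.2 -70.0
(253, 405) 123 -3.2 77.7
(253, 405) 61 -3.1 66.4
(253, 405) 92 -3.2 72.0
```

The top view puts the upper rods at y = −32.6 and +30.8 and the lower ones at −33.2 and +33.3, against ±31 expected, so the alignment is confirmed. I'll lower the finger behind the plate.

```bash
python3 -m creep '[[0.01,0,0,0,2,20,1],[0,0,0,0,0,25,1],[0,0,0,0,0,25,1],[0,0,0,0,0,22,1],[0,0,0,0,0,5,1],[0,0,0,0,0,0,1]]'; python3 look.py 19
```

```text
clock: 13.23
eef_pos: [424.0, -277.2, 225.2]
tcp_rot: [3.131, -0.004, 1.226]
contact_force: [0.1, -0.1, 0.3]
opening: 0.003
rot frame x,y,tipz -154.09396392451356 -5.313593838606103 51.821968395329094 [ 3.13 -0.    1.23] [ 0.1  -0.14  0.29] 13.2333
```

View pics/scene_19.png

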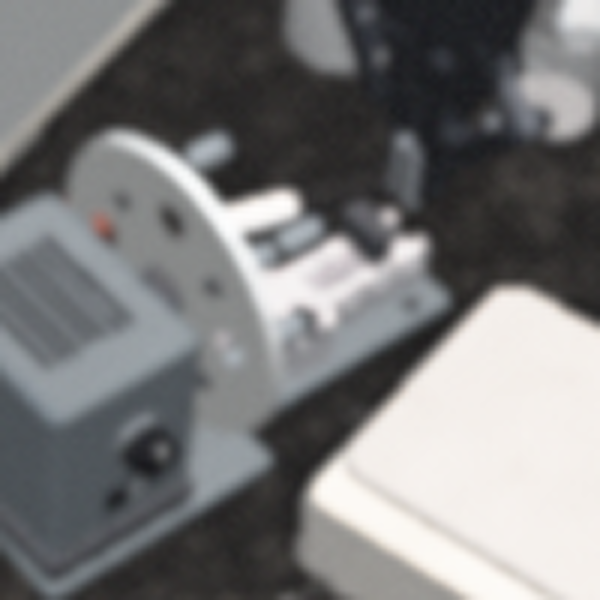

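```bash
python3 -m creep '[[0,0,0,0,-5,3,1],[0,0,0,0,0,2.5,1],[0,0,0,0,0,0,1]]'; python3 look.py 20; python3 -m creep '[[0,0,0,5,0,0,1],[0,0,0,5,0,0,1],[0,0,0,4,0,0,1],[0,0,0,4,0,0,1],[0,0,0,4,0,0,1],[0,0,0,0,0,0,1]]';  python3 look.py 21
```

```text
clock: 13.58
eef_pos: [420.6, -276.1, 224.0]
tcp_rot: [3.124, -0.002, 1.227]
contact_force: [-0.6, 0.2, 0.2]
opening: -0.001
rot frame x,y,tipz -154.2384685986509 -1.7361129758542655 50.56301670847179 [ 3.12 -0.    1.23] [-0.61  0.18  0.15] 13.5833
clock: 14.18
eef_pos: [429.1, -253.6, 225.2]
tcp_rot: [3.122, -0.001, 1.226]
contact_force: [-0.4, -0.6, -0.6]
opening: 0.002
rot frame x,y,tipz -130.24862727939006 -1.8258922907498645 51.76337830920028 [ 3.12 -0.    1.23] [-0.38 -0.62 -0.58] 14.1833
```

View pics/scene_21.png

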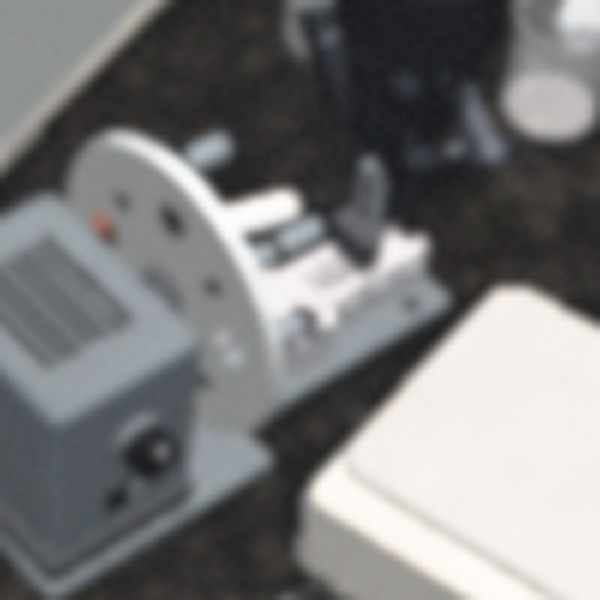

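```bash
python3 -m creep '[[0,0,0,-2,0,4,1],[0,0,0,0,0,5,1],[0,0,0,0,0,0,1],[0,0,0,4,0,0,1],[0,0,0,4,0,0,1],[0,0,0,4,0,0,1],[0,0,0,4,0,0,1],[0,0,0,0,0,0,1]]';  python3 look.py 22
```

```text
clock: 14.95
eef_pos: [434.2, -240.5, 214.9]
tcp_rot: [3.122, -0.001, 1.225]
contact_force: [1.3, -0.4, 0.2]
opening: 0.0
rot frame x,y,tipz -116.14228394235413 -1.9551899789824931 41.45662728531505 [ 3.12 -0.    1.23] [ 1.27 -0.36  0.18] 14.95
```

View pics/scene_22.png

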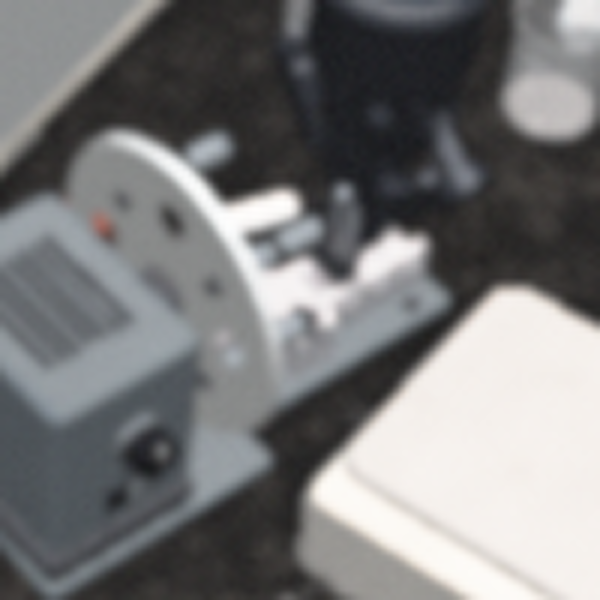

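```bash
python3 -m creep '[[0,0,0,3,0,0,1],[0,0,0,3,0,0,1],[0,0,0,3,0,0,1],[0,0,0,0,0,0,1]]';  python3 -m creep '[[0,0,0,2,0,0,1],[0,0,0,2,0,0,1],[0,0,0,0,0,0,1]]';python3 look.py 23
```

```text
clock: 15.38
eef_pos: [437.5, -231.7, 215.1]
tcp_rot: [3.122, -0.001, 1.225]
contact_force: [-0.2, -0.3, -0.3]
opening: 0.001
clock: 15.63
eef_pos: [438.9, -227.8, 215.1]
tcp_rot: [3.121, 0.0, 1.226]
contact_force: [-1.4, -5.1, -0.4]
opening: -0.001
rot frame x,y,tipz -102.66558011392948 -1.939322755744812 41.68901226147713 [3.12 0.   1.23] [-1.35 -5.13 -0.37] 15.6333
```

View pics/scene_23.png

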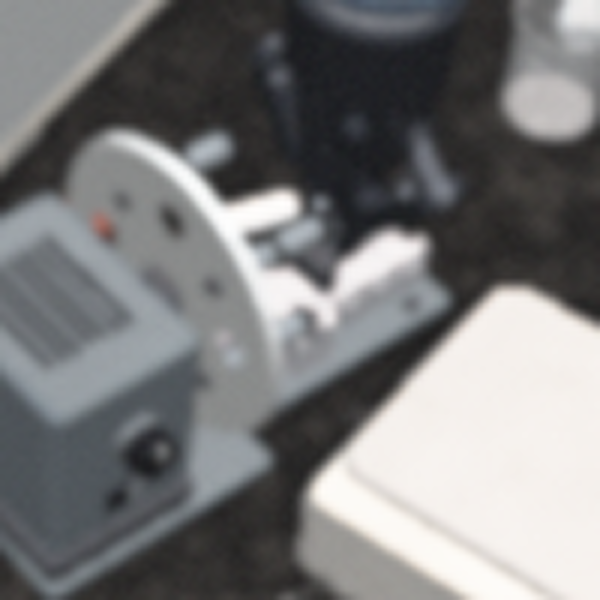

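```bash
python3 -m creep '[[0,0,0,2,0,0,1],[0,0,0,2,0,0,1],[0,0,0,2,0,0,1],[0,0,0,0,0,0,1]]';python3 look.py 24
```

```text
clock: 16.07
eef_pos: [439.2, -226.7, 215.2]
tcp_rot: [3.121, 0.01, 1.231]
contact_force: [0.4, -0.1, -0.3]
opening: -0.0
rot frame x,y,tipz -101.50845796709703 -1.8704129407198151 41.78276100258074 [3.12 0.01 1.23] [ 0.42 -0.06 -0.31] 16.0667
```

It has come to a hard stop: the TCP advanced only 1 mm of the 6 mm commanded. I'll retreat straight back, go up and check.

```bash
python3 -m creep '[[0,0,0,-6,0,0,1],[0,0,0,-8,0,0,1],[0,0,0,-10,0,0,1],[0,0,0,0,0,-25,1],[0,0,0,0,0,-30,1],[0,0,0,0,0,-35,1],[0,0,0,-30,0,-35,1],[0,0,0,-38,0,-20,1],[0,0,0,-38,0,0,1],[0,0,0,-38,0,0,1]]';python3 -m creep '[[0,0,0,-38,0,0,1],[0,0,0,-38,0,0,1],[0,0,0,0,0,0,1]]';python3 look.py 25
```

```text
clock: 17.0
eef_pos: [379.5, -383.8, 363.7]
tcp_rot: [3.125, 0.005, 1.238]
contact_force: [1.2, -0.6, -2.0]
opening: -0.001
clock: 17.25
eef_pos: [349.7, -465.8, 366.9]
tcp_rot: [3.119, 0.01, 1.235]
contact_force: [0.6, 0.8, -0.2]
opening: 0.001
rot frame x,y,tipz -356.7466088876646 -1.7135623190357447 193.5333473110139 [3.12 0.01 1.23] [ 0.6   0.78 -0.22] 17.25
```

View pics/top_25.png

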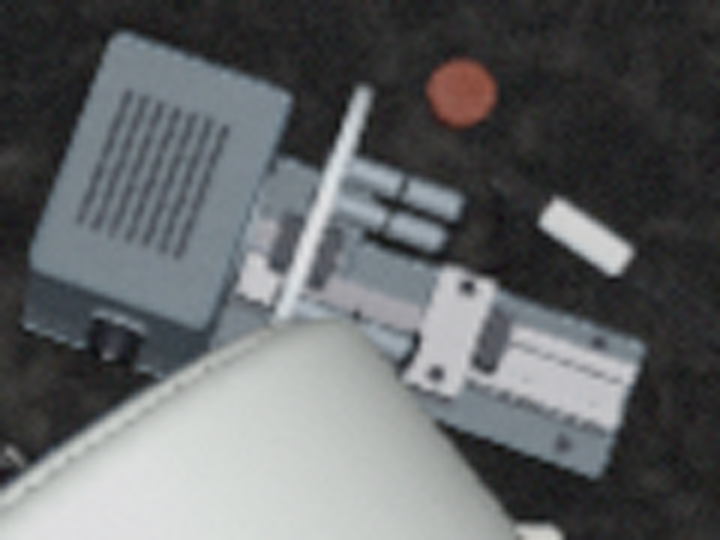

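View pics/scene_25.png

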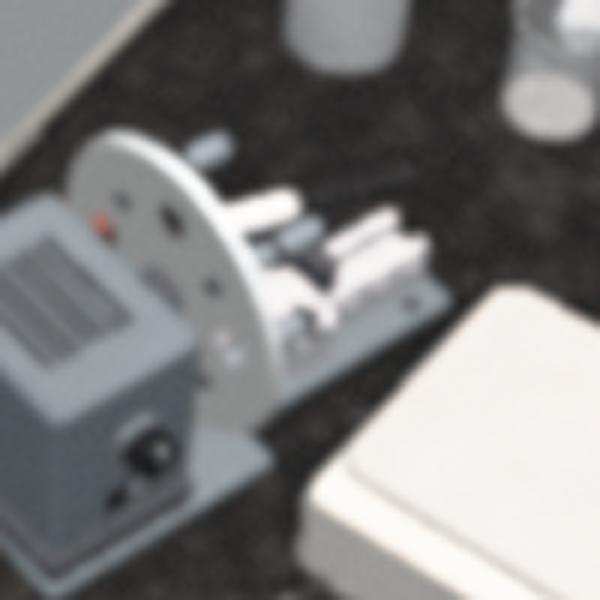

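Run:
```python
from h import *
y=np.deg2rad(69.5);X=np.array([np.cos(y),np.sin(y),0]);Y=np.array([-X[1],X[0],0]);c=np.array([473,-131,0])
for nm,p,z in(("plate outer",(506,340),59),("plate mid",(492,338),59),("bridge outer",(482,335),40),("rods",(461,201),123),("rods",(446,234),61)):
    q=onz("top",p[0]/6+280,p[1]/6+160,z)-c; print(nm,(q@X).round(1),(q@Y).round(1))
m=cv2.imread("pics/top_25.png")[230:420,380:560]; cv2.imwrite("pics/t25z.png",cv2.resize(m,None,fx=3,fy=3))
```

```text
plate outer -92.6 -0.0
plate mid -86.7 1.4
bridge outer -83.4 -2.6
rods -51.5 -32.6
rods -52.8 -33.2
```

View pics/t25z.png

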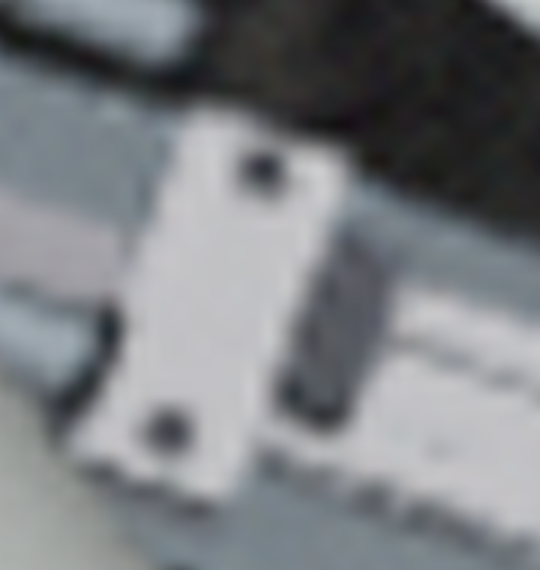

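The plate sits against the bridge with its outer face measured at −92.6 mm (−94 is home), and the rods have not moved. I'm handing the job in.

```bash
python3 -c "
from rig import job,sense
print(sense()['contact_force'],sense()['clock']); job.sign_off()"
```

```text
[-0.38766767 -0.28199217 -0.28262708] 17.35
the job is handed in; nothing more can be done
```

The wheel is locked: the slot is at the bottom and the bar is pushed home against its stop. I handed the job in at 17.35 s, with no verdict reported.

**What I did:** I turned the wheel by pushing its rods over the top with the closed fingertip. My first try at the second rod landed on the rod's flank and turned the wheel back about 49°, so I repeated the first push and left more clearance. I then pushed the bar in at its push plate until it stopped hard, and backed the arm well clear.

**Last checks:**
- **Slot:** the rods measured −44.5° in the scene view, against a target of −45°. In the top view they stood at about ±32 mm, against ±31 mm expected. They had not moved after the bar went in.
- **Bar:** the push plate's outer face measured at x ≈ −92.6 mm and y ≈ 0, where home is −94 mm. That is within measuring error, and the plate lies flush against the bridge.
- **Robot:** it touches nothing, with a residual force reading under 0.6 N.
- **Bystanders:** the stopper and what I took to be the marker's white cap look unmoved in the pictures. I did not measure them or re-check the other four.

**Disagreement:** the first estimate of the rotator's heading from the wheel edge (71.4°) differed from the one from the guide and housing (69.5°). I used 69.5° for the final top-view checks and the push.

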